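# Make up the smith's oiling tray and hold it over the stake

### The job

Take the oiling brush from its stand, dip its tip briefly into the open copper cup, and stand it tip down in the tube of the brass tray. Then lift the tray by its wooden handle, keeping the loose steel ball in its shallow pocket all the way, and carry it over to the steel stake. Finish while still holding the tray: steady, level and centred over the stake's face with its underside about 80 mm above the face; leave the cup and everything else on the bench where they are.

Things in the scene. Friction and masses are not known exactly. Their poses are not given: they have to be found in the camera images.
- tray: brass tray 200 (x) x 90 (y) mm, floor 4 mm thick, lip 12 mm high, about 0.32 kg. Origin under its centre, z up out of the floor. A stem in the middle carries a wooden grip block, 56 mm along tray x, 18 mm thick along tray y, from 65 to 97 mm above the underside: pinch it across tray y from above; the loaded tray roughly balances there. At the +x end lies the ball's pocket, at the -x end stands the tube for the brush. Stands loose on the bench
- tray_grip (a point): centre of the tray's wooden grip block, 81 mm above the tray's underside; axes as the tray's
- tray_pocket (a point): centre of the ball when it lies in the middle of its pocket: 65 mm from the tray's centre towards +x, 16.5 mm above the underside. The pocket is a round ring, 34 mm inside, 3.5 mm high, on the tray floor
- tray_tube (a point): bottom centre, on the tray floor, of the upright open tube for the brush: 72 mm from the tray's centre towards -x. The tube is 24 mm wide inside and 36 mm high above this point (the mouth is 40 mm above the underside)
- ball_center (a point): centre of the loose steel ball, 25 mm across, 64 g nominal, lying in the tray's pocket
- brush: small round oiling brush, 125 mm long, 35 g, standing tip down in its stand. Origin at the end of its tip, z along the brush towards the top of the handle. Tip (stiff) 12 mm thick up to 21 mm, ferrule 15 mm thick from 21 to 37 mm, wooden handle 14 mm thick from there to the top at 125 mm. Grip it by the upper part of the handle, from above
- stand: brush stand: dark steel foot 75 x 75 x 12 mm with an upright steel tube, 23 mm wide inside, 29 mm outside, mouth 50 mm above the bench; the brush stands in it on the foot, 12 mm above the bench. Fixed. Origin under its centre
- cup: open copper cup, 62 mm across the mouth and narrowing downwards, wall 4 mm, 58 mm high, inner floor about 5 mm above the bench, 0.4 kg, loose. Origin under its centre. Dipped means the brush's tip is 15 mm or more below the rim
- stake: planishing stake: polished steel bar 220 (x) x 60 (y) mm on a wooden foot 190 x 100 mm, face 65 mm above the bench. Fixed. Origin under its centre
- stake_face (a point): centre of the stake's flat upper face, 65 mm above the bench
- tin: bystander, to be left alone: flat green tin, closed, 68 mm across, 40 mm high; origin under its centre
- hammer: bystander, to be left alone: hammer lying on its side, about 0.3 m long; origin near its middle, on the bench
- punch: bystander, to be left alone: steel doming punch standing upright, 26 mm thick, 74 mm high; origin under its centre
- screwdriver: bystander, to be left alone: black-handled screwdriver lying on the bench; origin near its middle
- dish: bystander, to be left alone: shallow brass dish, 90 mm across, 25 mm high; origin under its centre
- jar: bystander, to be left alone: amber glass jar with a lid, 60 mm across, 90 mm high; origin under its centre
- offcut: bystander, to be left alone: flat brass block 70 x 50 x 12 mm; origin under its centre
Not all that is in view belongs to the job. Of the things shaped like the tray, the brass one is meant. There is more than one size of the stake; the one meant has the size given above.

How it is judged:
By the outcome, as a careful person would: the job done as asked, in the order asked, and still so for the second after the job is handed in, while the arm keeps its last pose, push and grip.
It also fails if it takes over 69 s, if anything falls off the work surface, if the arm or the gripper's body presses on something with over 40 N, if the wrist force passes 120 N, or if a joint passes its speed limit or range.

### The arm

A 6-joint arm with a two-finger parallel gripper is mounted at the origin on the work surface. World frame = base frame: x ahead of the robot, y to its left, z up, the work surface at z = 0. Lengths are in m, angles in rad, forces in N, time in s.
With the tool pointing down it reaches from about 0.375 to 0.975 m from the base axis. Payload 3.8 kg.
Tool frame: the origin (TCP) lies midway between the tips of the shut fingers; the grasp point (between the pads) lies 19 mm behind it; z points along the fingers, y is the line along which they close (so a half turn about z gives the same grasp; the last joint's range is limited). The gripper opens to 88 mm and grips with 3 to 60 N. Pads are 18 mm wide; open, the fingers measure 123 mm over their backs; the gripper's body (75 mm by 187 mm) begins 45 mm behind the grasp point.
Start: joints at [1.19, 0.264, 1.604, -0, 1.274, -0.037], TCP at [0.228, 0.635, 0.239] pointing down, gripper open.
Joint ranges: [-2.63, 2.63], [-0.94, 2.18], [0.31, 2.57], [-1.31, 4.45], [0, 2.66], [-2.55, 2.55]. Speed limits (rad/s): [2.57, 2.57, 3.14, 3.14, 3.14, 3.14].

### API

Orientations are given as a rotation vector (axis times angle).
In Python, from cell import manip, inverse_kinematics, cams, order gives the robot as it stands. Calls block until the motion is done:
- manip.move_pose(position, orientation): joint-space move of the TCP to a pose.
- manip.move_linear(position, rate=0.15, rot=None): straight line of the TCP; rot=None keeps the orientation; rate is the mean speed in m/s.
- manip.set_joints(angles): joint-space move.
- manip.set_gripper(opening, force=None): finger opening in m; force is the grip in N (None keeps the last); returns when the fingers have stopped.
- manip.dwell(seconds).
- inverse_kinematics(position, orientation): joint angles nearest the present ones, or None.
- manip.state(): the state.
- cams.capture(name): name is "scene" or "side" or "wrist"; returns a dict with "image" (480x640x3 uint8, blue, green, red), "z_map" (480x640 float32, m along the optical axis (not along the pixel's ray), 0 where there is no reading), "intrinsics" (3x3 intrinsics, pixels), "position" and "orientation" of the camera in the world; the wrist camera has in their place "T_tool_cam" (4x4, takes a point from camera to tool coordinates, whose origin is the TCP and whose axes are the flange's). Camera axes: x right, y down, z forward; pixel columns grow to the right and rows downward; lengths in m; the calibration is good to about 2 mm. A picture is of the moment at which its call begins: read the wrist's pose just before it.
A pose or a line that the arm cannot do raises manip.IKError and nothing moves.
- order.close_job(): hands the job in; it is judged then, once.
The state is a dict: "clock": time; "joint_pos": joint angles; "joint_velocities": joint speeds; "tau": joint torques, N m; "tool_pos": TCP position; "tcp_rot": TCP orientation; "contact_force": force on the tool from outside, world axes, zero at the start; "moment": the same for the moment, N m; "gripper_width": finger opening in m; "grasp_force": force on a finger pad.
Only numpy, scipy, OpenCV 4.12 (cv2) and the standard library are available. Lean on these libraries where they do the work, as an engineer would, in place of code of your own. Each camera call takes 0.05 s, during which the arm holds its last target. There are 200 camera calls.

## Working session

There is one attempt and no reset: what is moved stays moved. The work goes in short steps, each a Python script; the robot and the scene stay as the last script left them, time stands still between calls to the robot, and variables do not carry over. Pictures are saved under pics/ and viewed, at most 10 in all, crops included, and the job is handed in when it is done.

```bash
ls; mkdir -p pics
python3 - <<'E'
from cell import manip,cams
import cv2,numpy as np,pickle
print(manip.state())
for n in("scene","side"):
    c=cams.capture(n);cv2.imwrite(f"pics/{n}0.png",c["image"]);pickle.dump(c,open(f"pics/{n}0.pkl","wb"))
    print(n,c["intrinsics"].tolist(),c["position"],c["orientation"])
c=cams.capture("wrist");print(c["T_tool_cam"].tolist(),c["intrinsics"].tolist())
E
```

```text
pics
{'clock': 0.0, 'joint_pos': array([ 1.19013735e+00,  2.64709565e-01,  1.60533237e+00, -4.20431790e-05,
        1.27371101e+00, -3.68923724e-02]), 'joint_velocities': array([-0.00013577,  0.00056009, -0.00088744, -0.0010689 , -0.00029455,
       -0.00096415]), 'tau': array([ 7.96782515e-04, -5.02104235e+01, -3.56877565e+01,  7.31785898e-02,
        2.90922186e-02, -1.36836752e-04]), 'tool_pos': array([0.22724982, 0.63485615, 0.23743986]), 'tcp_rot': array([-0.53724309, -3.09489856,  0.00333234]), 'contact_force': array([-0.04801333,  0.44985984, -0.94919064]), 'moment': array([-0.01867264,  0.02612587, -0.00867364]), 'grasp_force': 0.0, 'gripper_width': 0.08819115158870042}
scene [[499.6444051600619, 0.0, 320.6146930258694], [0.0, 499.6444051600619, 233.37606033963974], [0.0, 0.0, 1.0]] [0.92849209 0.79577001 0.74778084] [-0.66615035 -2.54341231  1.26268985]
side [[445.65080138223306, 0.0, 317.4424318004557], [0.0, 445.65080138223306, 245.41485290685944], [0.0, 0.0, 1.0]] [ 0.28660811 -0.84430276  0.67199202] [-2.12903344  0.24131369 -0.15005993]
[[-0.0011283093545628854, -0.9619527797080322, -0.2732134267015232, 0.07026964606300842], [0.9999991113669103, -0.0012793785606199793, 0.00037477444653243904, 0.0002649368650171624], [-0.0007100587212008746, -0.27321276105351816, 0.9619533684197603, -0.1459997222970019], [0.0, 0.0, 0.0, 1.0]] [[339.8862778860015, 0.0, 315.9109630430507], [0.0, 339.8862778860015, 231.90517745755213], [0.0, 0.0, 1.0]]
```

View pics/scene0.png

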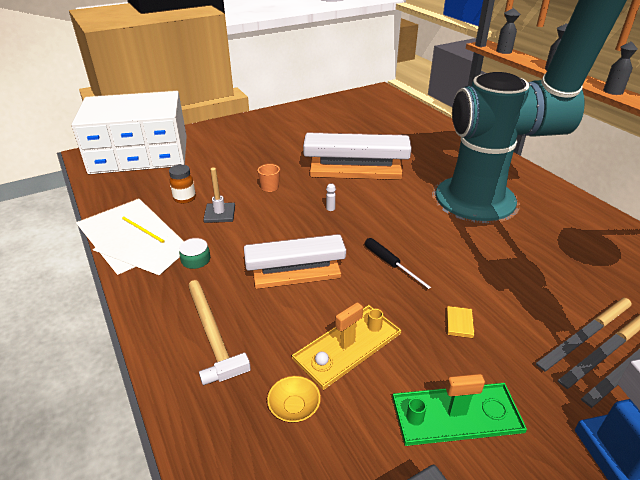

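View pics/side0.png

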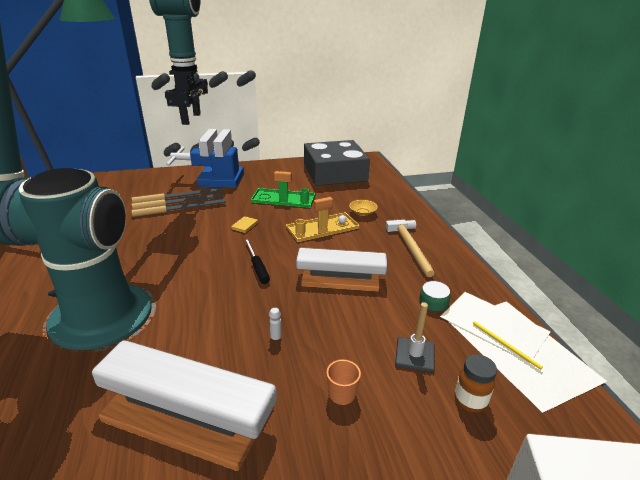

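The scene view shows these candidates:
- **Tray:** brass one at (347,345), green decoy at (458,412).
- **Stakes:** one at (295,258), one at (357,155); the size will decide.
- **Brush and stand:** (215,195), with the yellow pencil at (143,230) as a lookalike.
- **Cup:** copper, at (269,177); the jar at (181,184) and the tin at (195,253) are not it.

Next I'll measure these from depth.

```bash
cat > h.py <<'E'
import numpy as np,cv2,pickle
from scipy.spatial.transform import Rotation as R
def pose(c,st=None):
    if "T_tool_cam" in c:
        T=np.eye(4);T[:3,:3]=R.from_rotvec(st["tcp_rot"]).as_matrix();T[:3,3]=st["tool_pos"]
        return T@c["T_tool_cam"]
    T=np.eye(4);T[:3,:3]=R.from_rotvec(c["orientation"]).as_matrix();T[:3,3]=c["position"];return T
def ray(c,u,v,st=None):
    T=pose(c,st);K=c["intrinsics"]
    d=np.stack([(np.asarray(u,float)-K[0,2])/K[0,0],(np.asarray(v,float)-K[1,2])/K[1,1],np.ones_like(np.asarray(u,float))],-1)
    return T[:3,3],d@T[:3,:3].T
def plane(c,u,v,z,st=None):
    o,d=ray(c,u,v,st);return o+d*((z-o[2])/d[...,2])[...,None]
def cloud(c,st=None):
    v,u=np.mgrid[:480,:640];o,d=ray(c,u,v,st);P=o+d*c["z_map"][...,None];P[c["z_map"]==0]=np.nan;return P
def rect(P):
    (x,y),(w,h),a=cv2.minAreaRect(P[:,:2].astype(np.float32)*1000);
    if w<h:w,h,a=h,w,a+90
    return np.round([x,y,w,h,a],1)
E
python3 - <<'E'
from h import *
for n in("scene","side"):
    c=pickle.load(open(f"pics/{n}0.pkl","rb"));P=cloud(c);hsv=cv2.cvtColor(c["image"],cv2.COLOR_BGR2HSV)
    H,S,V=[hsv[...,i].astype(int) for i in range(3)];z=P[...,2]
    def comps(m,name,amin=40):
        k,l,s,ce=cv2.connectedComponentsWithStats(m.astype(np.uint8))
        for i in range(1,k):
            if s[i,4]>amin:
                Q=P[l==i];print(n,name,ce[i].round(),s[i,4],"rect",rect(Q),"z",np.nanpercentile(Q[:,2],[5,50,95]).round(3))
    inb=(P[...,0]>0)&(P[...,0]<1.1)&(abs(P[...,1])<0.8)
    comps((S<60)&(V>120)&(z>.055)&(z<.075)&inb,"stake",300)
    comps((H<14)&(S>110)&(V>120)&(z>.048)&(z<.066)&inb,"cuprim",30)
    comps((H>18)&(H<30)&(S>150)&(V>110)&(z>-.005)&(z<.05)&inb,"brass",150)
    comps((H<20)&(S>110)&(z>.088)&(z<.15)&inb,"woodtop",15)
    comps((S<60)&(z>.043)&(z<.056)&inb,"tubemouth",20)
    comps((S<40)&(V>150)&(z>.012)&(z<.035)&inb,"ball",20)
E
```

```text
scene stake [134. 150.] 704 rect [ 719.1 -618.5  337.   161.1   15.1] z [0.056 0.066 0.074]
scene stake [357. 154.] 645 rect [ 214.4 -267.1  307.1   21.1  148.2] z [0.056 0.065 0.074]
scene stake [293. 249.] 1935 rect [562.6  26.7 218.7  64.2 161.1] z [0.057 0.064 0.067]
scene cuprim [268. 171.] 145 rect [ 466.7 -322.2   62.2   59.9  103. ] z [0.048 0.053 0.058]
scene cuprim [181. 184.] 82 rect [ 695.9 -374.3   56.8   37.2  165.8] z [0.049 0.055 0.064]
scene brass [460. 321.] 681 rect [352.3 333.1  72.4  48.4  50.9] z [0.006 0.012 0.014]
scene brass [346. 349.] 2847 rect [576.6 272.6 200.4  91.2  10.7] z [0.002 0.004 0.028]
scene brass [293. 397.] 1649 rect [723.7 338.2  89.2  85.6  65.6] z [0.005 0.013 0.026]
scene woodtop [214. 177.] 99 rect [ 636.3 -263.2   15.1   13.6   72.7] z [0.09  0.112 0.133]
scene woodtop [349. 313.] 286 rect [577.1 271.8  56.7  19.8  10.5] z [0.089 0.096 0.099]
scene woodtop [466. 381.] 424 rect [495.4 486.3  55.6  19.7 157.7] z [0.09  0.096 0.098]
scene tubemouth [133. 155.] 352 rect [ 764.8 -602.3  284.1   64.3  172.2] z [0.044 0.05  0.055]
scene tubemou
[... 2154 characters left out ...]
mouth [341. 268.] 399 rect [551.2  -5.8 217.9   9.7 161.8] z [0.044 0.05  0.055]
side tubemouth [275. 321.] 52 rect [ 366.8 -154.2   23.9   15.8  151.5] z [0.044 0.047 0.052]
side tubemouth [417. 341.] 95 rect [ 632.8 -270.8   27.7   24.6  144.9] z [0.044 0.047 0.051]
side ball [342. 218.] 36 rect [637.7 278.   19.4  14.9  26.6] z [0.016 0.022 0.028]
side ball [400. 223.] 183 rect [800.1 214.5  86.8  30.6 176.4] z [0.014 0.024 0.027]
side ball [250. 247.] 30 rect [350.7 185.9  84.4   4.6  97.5] z [0.014 0.016 0.018]
side ball [274. 330.] 23 rect [ 365.7 -160.6    6.6    4.1  166. ] z [0.016 0.026 0.033]
side ball [473. 402.] 252 rect [ 681.5 -411.9   50.9   16.7  157. ] z [0.015 0.024 0.034]
```

```bash
cat >> h.py <<'E'
def down(yaw):
    "tool pointing down, closing line (tool y) at angle yaw [rad]"
    y=np.array([np.cos(yaw),np.sin(yaw),0]);z=np.array([0,0,-1.]);x=np.cross(y,z)
    return R.from_matrix(np.stack([x,y,z],1)).as_rotvec()
def look(cams,manip,name):
    st=manip.state();c=cams.capture("wrist");cv2.imwrite(f"pics/{name}.png",c["image"]);pickle.dump((c,st),open(f"pics/{name}.pkl","wb"));return c,st
E
python3 - <<'E'
from h import *
from cell import manip,cams
for n in("scene","side"):
    c=pickle.load(open(f"pics/{n}0.pkl","rb"));P=cloud(c);z=P[...,2];d=np.hypot(P[...,0]-.634,P[...,1]+.267)
    for a in(.055,.075,.095,.115): 
        Q=P[(d<.035)&(z>a)&(z<a+.02)];print(n,a,len(Q),np.median(Q,0).round(4))
manip.move_pose([.634,-.267,.25],down(np.arctan2(-.267,.634)))
s=manip.state();print(s["clock"],s["joint_pos"].round(2),s["tool_pos"].round(4))
c,st=look(cams,manip,"w1");P=cloud(c,st);z=P[...,2];d=np.hypot(P[...,0]-.634,P[...,1]+.267)
print(rect(P[(z>.128)&(z<.145)&(d<.05)]),np.nanmax(np.where(d<.04,z,np.nan)))
for a in(.055,.075,.095,.115):
    Q=P[(d<.035)&(z>a)&(z<a+.02)];print(a,len(Q),np.median(Q,0).round(4) if len(Q) else 0)
E
```

```text
scene 0.055 36 [ 0.6374 -0.2616  0.0647]
scene 0.075 38 [ 0.6373 -0.262   0.0848]
scene 0.095 40 [ 0.6372 -0.2616  0.1033]
scene 0.115 44 [ 0.6373 -0.2613  0.1247]
side 0.055 59 [ 0.6314 -0.273   0.0658]
side 0.075 56 [ 0.6306 -0.2729  0.0858]
side 0.095 64 [ 0.6306 -0.2728  0.105 ]
side 0.115 68 [ 0.6312 -0.2731  0.1263]
3.6 [-0.43  0.28  1.56  0.    1.3  -0.04] [ 0.6343 -0.2662  0.25  ]
[ 635.6 -267.2   12.9   12.9  158. ] 0.3578420013011614
0.055 52 [ 0.6379 -0.2615  0.0654]
0.075 59 [ 0.6375 -0.2615  0.0846]
0.095 75 [ 0.6381 -0.2616  0.1053]
0.115 119 [ 0.6374 -0.2621  0.129 ]
```

View pics/w1.png

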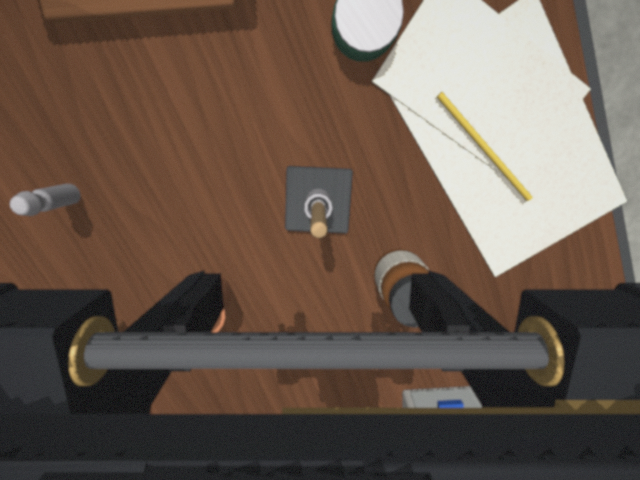

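The wrist view shows the brush top at (319,230), in the stand's tube at (318,205). The cup's edge is at (220,318). All depth views agree that the brush is upright at (0.635, -0.267). Now I'll grip it, lift it and check the hold.

Run:
```python
from h import *
from cell import manip,cams
manip.move_linear([.635,-.267,.096],rate=.12)
manip.set_gripper(0.0,20)
s=manip.state();print(s["gripper_width"],s["grasp_force"],s["tool_pos"].round(4),s["contact_force"].round(1))
manip.move_linear([.635,-.267,.19],rate=.1)
s=manip.state();t=s["tool_pos"];print(s["clock"],s["gripper_width"],t.round(4),s["contact_force"].round(1))
for n in("scene","side"):
    c=cams.capture(n);P=cloud(c);z=P[...,2]-t[2]+.096;d=np.hypot(P[...,0]-t[0],P[...,1]-t[1])
    for a in(.012,.024,.035,.05,.065):
        Q=P[(d<.03)&(z>a)&(z<a+.012)];print(n,a,len(Q),(np.median(Q,0)-t).round(4) if len(Q) else 0)
    print("zmin",np.nanmin(np.where(d<.02,P[...,2],np.nan)[P[...,2]>.07]) )
    if n=="side":
        cv2.imwrite("pics/s1.png",c["image"])
```

```text
0.013447621225504823 19.982935914304107 [ 0.635  -0.267   0.0959] [ 0.4 -0.4  0.4]
7.2917 0.013213977017488195 [ 0.6344 -0.2667  0.1889] [-0.6  0.2 -0.3]
scene 0.012 21 [ 0.0002  0.0055 -0.0786]
scene 0.024 20 [ 0.0016  0.007  -0.0658]
scene 0.035 24 [ 0.0015  0.007  -0.0552]
scene 0.05 29 [ 0.0012  0.0066 -0.0396]
scene 0.065 24 [ 0.0022  0.0057 -0.0242]
zmin 0.10239345567609881
side 0.012 33 [-0.0054 -0.0048 -0.0779]
side 0.024 28 [-0.0045 -0.0053 -0.0666]
side 0.035 41 [-0.0057 -0.0063 -0.0547]
side 0.05 38 [-0.0055 -0.0062 -0.0394]
side 0.065 39 [-0.0048 -0.006  -0.0247]
zmin 0.10395067868021635
```

The brush is held straight, with its tip within 2 mm of the tool axis. Next I'll dip it, then move above the tray tube and look.

Run:
```python
from h import *
from cell import manip,cams
cx,cy=.468,-.323
manip.move_linear([cx,cy,.19],rate=.12)
c,st=look(cams,manip,"w2");P=cloud(c,st);z=P[...,2]
hsv=cv2.cvtColor(c["image"],cv2.COLOR_BGR2HSV);d=np.hypot(P[...,0]-cx,P[...,1]-cy)
Q=P[(z>.05)&(z<.064)&(d<.045)];print("rim",len(Q),rect(Q))
manip.move_linear([cx,cy,.108],rate=.1)
s=manip.state();print(s["tool_pos"].round(4),s["contact_force"].round(1))
manip.dwell(.3)
manip.move_linear([cx,cy,.2],rate=.12)
a=np.radians(10.7);t=np.array([.5766,.2726])-.072*np.array([np.cos(a),np.sin(a)])
manip.move_pose([*t,.21],down(a+np.pi/2))
s=manip.state();print(t,s["clock"],s["joint_pos"].round(2),s["tool_pos"].round(4),s["gripper_width"])
c,st=look(cams,manip,"w3");P=cloud(c,st);z=P[...,2];d=np.hypot(*(P[...,:2]-t).T).T
print("tube",rect(P[(z>.034)&(z<.046)&(d<.03)]),"grip",rect(P[(z>.09)&(z<.102)&(np.hypot(P[...,0]-.5766,P[...,1]-.2726)<.05)]))
for n in("scene","side"):
    c=cams.capture(n);P=cloud(c);z=P[...,2];d=np.hypot(*(P[...,:2]-t).T).T;Q=P[(z>.036)&(z<.044)&(d<.03)]
    print(n,"tube",len(Q),rect(Q) if len(Q)>3 else 0)
```

```text
rim 1064 [ 466.6 -323.5   60.6   58.3  159.9]
[ 0.4686 -0.3234  0.1087] [ 0.2 -0.7 -0.2]
[0.50585188 0.259232  ] 13.3333 [ 0.43  0.08  1.87 -0.    1.19 -1.33] [0.5062 0.2584 0.21  ] 0.012930610977477466
tube [504.9 255.1  28.2  27.7  10.7] grip [554.4 255.7   0.    0.    0. ]
scene tube 70 [506.8 258.9  29.3  27.1  59.7]
side tube 33 [502.9 253.2  28.2  26.5  98.9]
```

View pics/w3.png

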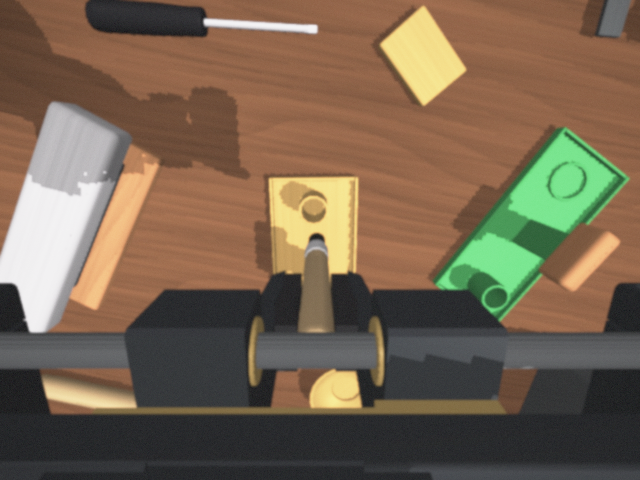

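The wrist view shows the brass tray's tube mouth at (314,208) and the dark brush tip at (317,240). I'll compare tip and tube within each camera, so that the calibration offset cancels.

Run:
```python
from h import *
from cell import manip,cams
t=np.array([.505,.256]);st=manip.state();print(st["tool_pos"].round(4))
for n in("wrist","scene","side"):
    c=cams.capture(n);P=cloud(c,st if n=="wrist" else None);z=P[...,2];d=np.hypot(*(P[...,:2]-t).T).T
    T=P[(z>.036)&(z<.044)&(d<.03)];tc=rect(T)[:2]/1000
    Q=P[(z>.125)&(z<.165)&(d<.03)]   # lower handle/ferrule/tip
    cam=pose(c,st)[:2,3];q=np.median(Q[:,:2],0);u=q-cam;u/=np.hypot(*u);ax=q+u*.0062
    print(n,len(T),len(Q),"tube",tc,"brush axis",ax.round(4),"d",(tc-ax).round(4))
```

```text
[0.5063 0.2584 0.21  ]
wrist 255 334 tube [0.5049 0.2552] brush axis [0.5077 0.2587] d [-0.0028 -0.0035]
scene 74 118 tube [0.5065 0.2583] brush axis [0.5076 0.2609] d [-0.0011 -0.0026]
side 29 62 tube [0.5034 0.255 ] brush axis [0.5058 0.2603] d [-0.0024 -0.0053]
```

Run:
```python
from h import *
from cell import manip,cams
x,y=.5040,.2556
manip.move_linear([x,y,.135],rate=.1)
for z in(.118,.105,.093,):
    manip.move_linear([x,y,z],rate=.06);s=manip.state();f=s["contact_force"];print(s["tool_pos"].round(4),f.round(1))
    if np.linalg.norm(f)>8: print("CONTACT");break
else:
    manip.set_gripper(.04);s=manip.state();print(s["clock"],s["gripper_width"])
    manip.move_linear([x,y,.17],rate=.12)
    c=cams.capture("scene");cv2.imwrite("pics/s2.png",cv2.resize(c["image"][260:420,260:430],None,fx=4,fy=3.7))
    for n in("scene","side"):
        c=cams.capture(n);P=cloud(c);z=P[...,2];d=np.hypot(P[...,0]-.505,P[...,1]-.256)
        print(n,[np.median(P[(d<.035)&(z>a)&(z<a+.02)],0).round(4).tolist() for a in(.05,.075,.1)])
        hsv=cv2.cvtColor(c["image"],cv2.COLOR_BGR2HSV);H,S,V=[hsv[...,i] for i in range(3)]
        m=(np.hypot(P[...,0]-.577,P[...,1]-.271)<.05)&(z>.09)&(z<.1);print("grip",rect(P[m]))
        b=(np.hypot(P[...,0]-.641,P[...,1]-.285)<.03)&(S<70)&(z>.012);print("ball",rect(P[b]),b.sum())
        m=(H>18)&(H<30)&(S>150)&(V>110)&(z>-.003)&(z<.02)&(np.hypot(P[...,0]-.577,P[...,1]-.271)<.12);print("tray",rect(P[m]))
```

```text
[0.5035 0.2554 0.1173] [-0.6  0.3  0.4]
[0.5034 0.2553 0.1042] [0.1 0.  0.3]
[0.5035 0.2554 0.0923] [-0.3 -0.1  0.2]
16.25 0.03976088905306536
scene [[0.5099, 0.2627, 0.0605], [0.5095, 0.2635, 0.0861], [0.5093, 0.263, 0.1101]]
grip [576.9 273.1  56.1  18.3  11.4]
ball [641.2 287.5  23.9  20.  162.4] 142
tray [575.7 272.2 202.4  92.   10.8]
side [[0.5032, 0.2506, 0.0588], [0.5013, 0.2505, 0.085], [0.5007, 0.2514, 0.1102]]
grip [573.9 266.   54.7  20.5   9.9]
ball [636.4 276.2  19.8  19.3 177.8] 49
tray [572.4 277.  200.9 115.1  10.5]
```

View pics/s2.png

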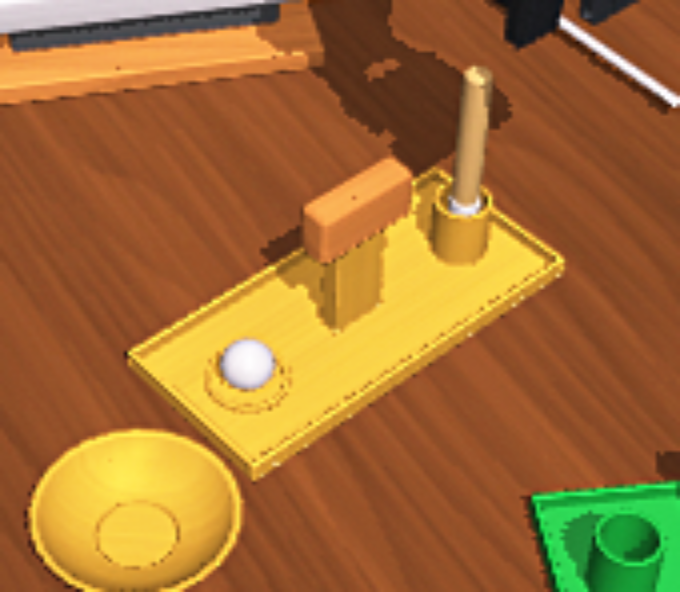

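The crop shows the brush standing in the tube at (470,200) and the ball in its pocket at (248,362). Next I'll turn the wrist so the camera is on the ball side, look, and grip the handle.

Run:
```python
from h import *
from cell import manip,cams
a=np.radians(10.7);g=np.array([.5756,.2696])
manip.move_linear([.504,.2556,.24],rate=.15)
manip.move_pose([*g,.2],down(a-np.pi/2))
manip.set_gripper(.06)
c,st=look(cams,manip,"w4");P=cloud(c,st);z=P[...,2];d=np.hypot(*(P[...,:2]-g).T).T
print(st["clock"],st["joint_pos"].round(2),st["tool_pos"].round(4),"grip",rect(P[(z>.09)&(z<.101)&(d<.045)]))
hsv=cv2.cvtColor(c["image"],cv2.COLOR_BGR2HSV)
b=(np.hypot(P[...,0]-.640,P[...,1]-.282)<.03)&(hsv[...,1]<70)&(z>.012);print("ball",rect(P[b]),b.sum())
```

```text
20.9167 [ 0.4   0.22  1.73 -0.    1.19  1.78] [0.5756 0.2696 0.2001] grip [576.7 270.5  55.4  17.4  11.1]
ball [639.6 282.5  23.5  23.3  10.7] 553
```

View pics/w4.png

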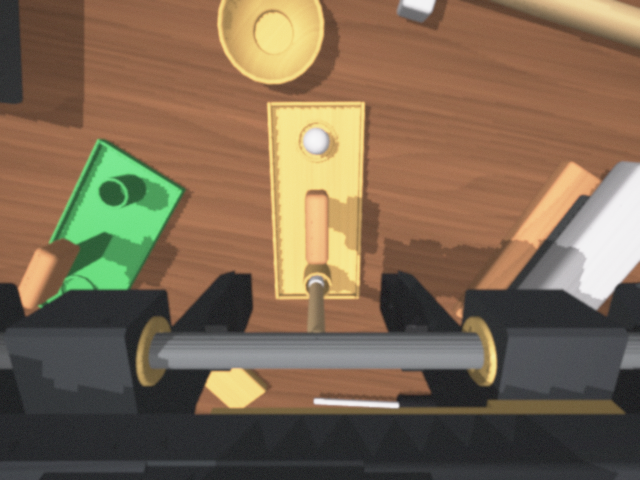

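The wrist view shows the ball in its ring at (315,140), the grip block at (317,220) between the open fingers, and the brush at (316,300). The pose is good, so I'll grip and lift a little.

Run:
```python
from h import *
from cell import manip,cams
x,y=.5763,.2702
manip.move_linear([x,y,.066],rate=.1,rot=down(np.radians(10.8-90)))
s=manip.state();print(s["tool_pos"].round(4),s["contact_force"].round(1))
manip.set_gripper(.024);manip.set_gripper(0.0,45)
s=manip.state();print(s["gripper_width"],s["grasp_force"],s["contact_force"].round(1))
manip.move_linear([x,y,.09],rate=.03)
manip.dwell(.3);s=manip.state();print(s["clock"],s["gripper_width"],s["tool_pos"].round(4),s["contact_force"].round(1),s["moment"].round(2))
c,st=look(cams,manip,"w5");P=cloud(c,st);hsv=cv2.cvtColor(c["image"],cv2.COLOR_BGR2HSV);z=P[...,2]
b=(np.hypot(P[...,0]-.640,P[...,1]-.282)<.03)&(hsv[...,1]<70)&(z>.03);print("ball",rect(P[b]),b.sum())
# tray floor tilt
F=P[(np.hypot(P[...,0]-x,P[...,1]-y)<.1)&(z>.022)&(z<.034)];A=np.c_[F[:,:2]-[x,y],np.ones(len(F))]
k=np.linalg.lstsq(A,F[:,2],rcond=None)[0];print("floor plane",len(F),k.round(4))
```

```text
[0.577  0.2705 0.067 ] [-0.   0.1 -0. ]
0.017660367528525168 44.996353313326836 [ 0.3 -0.8  0.4]
24.65 0.01759463963857315 [0.5762 0.2701 0.0898] [ 0.1 -0.  -4.4] [-0.    0.13 -0.02]
ball [639.8 282.7  24.   23.7  73.8] 1575
floor plane 23523 [0.0008 0.0003 0.028 ]
```

View pics/w5.png

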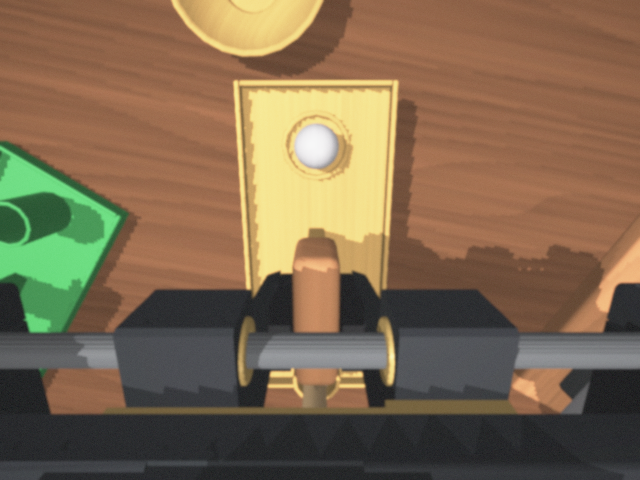

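The tray is level and the ball is still in its ring at (317,147). The underside is 66 mm below the TCP. Now I'll carry it to the stake.

Run:
```python
from h import *
from cell import manip,cams
E=[]
for n in("scene","side"):
    c=pickle.load(open(f"pics/{n}0.pkl","rb"));P=cloud(c);z=P[...,2];S=cv2.cvtColor(c["image"],cv2.COLOR_BGR2HSV)[...,1]
    r=rect(P[(abs(z-.065)<.003)&(S<60)&(np.hypot(P[...,0]-.561,P[...,1]-.023)<.13)]);print(n,r);E.append(r)
t=np.mean(E,0);yaw=np.radians(t[4]-180-90);x,y=t[:2]/1000;print(x,y,np.degrees(yaw))
manip.move_linear([.5763,.2702,.215],rate=.07)
manip.move_linear([x,y,.2115],rate=.07,rot=down(yaw))
manip.dwell(.5);s=manip.state();print(s["clock"],s["gripper_width"],s["tool_pos"].round(4),s["contact_force"].round(1),s["joint_pos"].round(2))
c,st=look(cams,manip,"w6");P=cloud(c,st);z=P[...,2];hsv=cv2.cvtColor(c["image"],cv2.COLOR_BGR2HSV)
e=np.array([np.cos(yaw+np.pi/2),np.sin(yaw+np.pi/2)])
F=P[(np.hypot(P[...,0]-x,P[...,1]-y)<.1)&(abs(z-.149)<.006)]
print("floor",np.linalg.lstsq(np.c_[F[:,:2]-[x,y],np.ones(len(F))],F[:,2],rcond=None)[0].round(4))
p=np.array([x,y])+.065*e;b=(np.hypot(*(P[...,:2]-p).T).T<.03)&(hsv[...,1]<70)&(z>.15);print("pocket",p.round(4),"ball",rect(P[b]),b.sum())
for n in("scene","side"):
    c=cams.capture(n);cv2.imwrite(f"pics/{n}6.png",c["image"]);P=cloud(c);z=P[...,2];hsv=cv2.cvtColor(c["image"],cv2.COLOR_BGR2HSV);H,S,V=[hsv[...,i] for i in range(3)]
    m=(H>18)&(H<30)&(S>150)&(V>90)&(abs(z-.151)<.010)&(np.hypot(P[...,0]-x,P[...,1]-y)<.13);print(n,"tray",rect(P[m]))
    m=(abs(z-.065)<.003)&(S<60)&(np.hypot(P[...,0]-x,P[...,1]-y)<.13);print("stake",rect(P[m]))
cv2.imwrite("pics/side6c.png",cv2.resize(cv2.imread("pics/side6.png")[120:320,220:470],None,fx=3,fy=3))
```

```text
scene [562.8  26.  216.8  61.1 161.3]
side [559.9  19.7 216.7  63.6 162.3]
0.5613499999999999 0.022850000000000002 -108.19999999999999
30.825 0.017640633663516512 [0.5613 0.0229 0.2115] [ 0.8  0.3 -4.2] [-0.    0.07  1.88  0.    1.19  1.88]
floor [ 0.0013 -0.0004  0.1497]
pocket [0.6231 0.0025] ball [622.7   3.3  23.8  23.7  69.5] 1573
scene tray [561.4  27.4 199.4  94.3 161.6]
stake [562.9  25.6 216.5  61.  161.2]
side tray [559.5  22.5 199.   95.  161.2]
stake [559.2  19.8 216.9  63.3 161.4]
```

View pics/side6c.png

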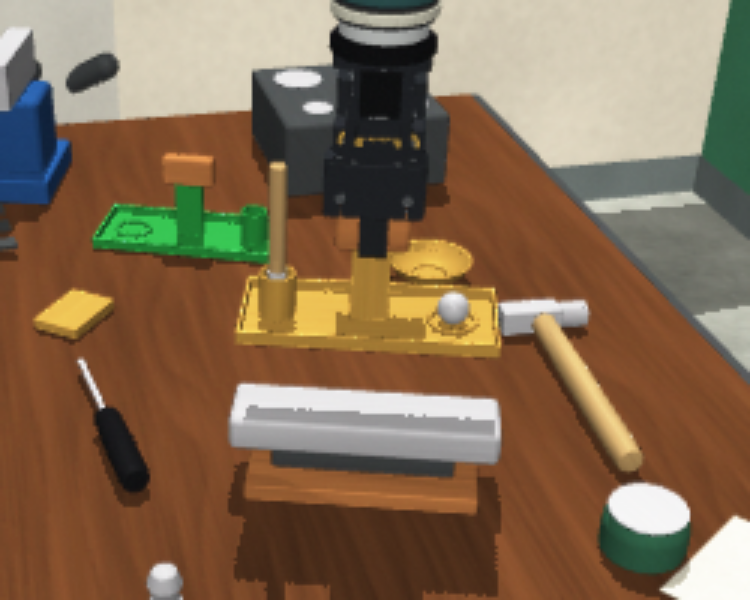

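The side crop shows the tray level over the stake (tray at about (370,320), stake at (365,420)), with the brush in its tube at (278,240) and the ball in its pocket at (453,308). Depth gives centring within about 2 mm and the underside about 81 mm above the face. I'll hand it in.

Run:
```python
from cell import manip,order
manip.dwell(.5);print(manip.state()["clock"]);print(order.close_job())
```

```text
31.475
the job is handed in; nothing more can be done
None
```

The job is handed in at 31.5 s on the clock: the brush was dipped and stood in the tray's tube, and the arm holds the tray level and within about 2 mm of centre over the stake, underside about 81 mm above the face, with the ball still in its pocket.

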